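Thread a rolling pin out of its storage box and hold it over the board

ROBOT

A 7-joint arm with a two-finger parallel gripper is mounted at the origin on a cart in front of the work surface, level with it; the furniture and walls round the work are solid. World frame = base frame: x ahead of the robot, y to its left, z up, the work surface at z = 0. Lengths are in m, angles in rad, forces in N, time in s.
With the tool pointing down it reaches from about 0.425 to 0.975 m from the base axis. Payload 16.7 kg.
Tool frame: the origin (TCP) lies on the front face of the gripper's body, between the roots of the fingers; the fingertips stand 73 mm ahead of it and the grasp point (between the pads) lies 54 mm ahead of it (ctrl.tip_extent is the distance from the TCP to the fingertips, in m); z points along the fingers, y is the line along which they close (so a half turn about z gives the same grasp; the last joint's range is limited). The gripper opens to 85 mm and grips with 20 to 120 N. Pads are 22 mm wide; open, the fingers measure 114 mm over their backs; the gripper's body (76 mm by 85 mm) begins 54 mm behind the grasp point. The pads swing forward as they close: fully open they stand 13 mm farther back than shut.
Start: joints at [-1.272, 0.426, 0.074, 1.606, -0.034, 1.111, -0.067], TCP at [0.292, 0.608, 0.304] pointing down, gripper open.
Joint ranges: [-2.85, 2.85], [-0.5, 2.14], [-1.23, 1.37], [0.21, 2.46], [-1.02, 4.16], [0.16, 2.05], [-2.73, 2.73]. Speed limits (rad/s): [1.89, 1.89, 2.39, 2.39, 3.01, 3.01, 3.01].

INTERFACE

Orientations are given as a unit quaternion [w, x, y, z].
In Python, from station import ctrl, imaging gives the robot as it stands.
- The arm moves only by the tool apply_moves, never from a script. Its argument "increments" is a list of rows, each a list of 3 entries, a list of its own where there are three numbers: the opening, from 0 (shut) to 1 (fully open), then the shift along the tool's x, y, z in units of 30 mm (1.0 is 30 mm), then the turn, a rotation vector about the tool's x, y, z in units of 6 degrees (1.0 is 6 degrees). A call has 1 to 8 rows; each row is the pose to reach, as a shift and turn from the pose commanded when the call began, along the tool's axes at that moment; what a row does not reach only later rows make up. A row lasts 1/12 s, in which the tool goes at most 41.7 mm and 7.16 degrees, less where a joint would pass 70% of its speed; a pose out of reach is approached as far as the arm can. A call with a gripper value outside its range is refused whole. The fingers move at their own pace and stop on an object; "squeeze" is the grip in N (left out, the last holds). Time passes only in rows, so rows that repeat a pose let the fingers close. It gives the time, the measured TCP pose, the force, the opening and the grip force at its end, in the units of the state.
- ctrl.get_obs(): the state, without advancing time (a new reading comes with each control period).
- imaging.capture(name): name is "side" or "top"; returns a dict with "pixels" (384x512x3 uint8, blue, green, red), "vertical_fov" (degrees; the focal length in pixels is half the picture's height over the tangent of half this angle, whatever the lens; pixels are square), "cx", "cy" (the principal point, pixels), "world_from_camera" (4x4, takes a point from camera to world coordinates). Camera axes: x right, y down, z forward; pixel columns grow to the right and rows downward; lengths in m; the calibration is good to about 2 mm. A picture is of the moment at which its call begins. There is no depth.
- ctrl.hand_in(): hands the job in; it is judged then, once.
The state is a dict: "clock": time; "joint_pos": joint angles; "qd": joint speeds; "joint_efforts": joint torques, N m; "ee_pos": TCP position; "ee_rot": TCP orientation; "wrist_force": force on the tool from outside, world axes, zero at the start; "wrist_torque": the same for the moment, N m; "opening": finger opening in m; "grasp_force": force on a finger pad.
Only numpy, scipy, OpenCV 4.12 (cv2) and the standard library are available. Lean on these libraries where they do the work, as an engineer would, in place of code of your own. Each camera call takes 0.05 s, during which the arm holds its last target. There are 200 camera calls.

TASK

Take the rolling pin out of its wooden storage box: it is longer than the opening between the two end hoods, so slide it back under one hood, tilt the other end up and draw it out diagonally, without forcing it against the box. Then hold it still above the middle of the chopping board, level, running along the board's long side and some 10 to 30 cm above the board without touching it, and finish while still holding it there; leave the small things behind alone.

Things in the scene. Friction and masses are not known exactly. Their poses are not given: they have to be found in the camera images.
- rolling_pin: Dark brown wooden rolling pin, loose, 0.12 kg: a plain round bar 200 mm long and 28 mm in diameter, its last 40 mm at each end tapering to 20 mm. Origin in the middle of its axis, x along its length (either end may point away from the robot), y and z turn as it rolls. It lies on the floor of pin_box, roughly along the box, both ends hidden under the hoods.
- pin_end_a (a point): centre of the rolling pin's end face at its own +x (100 mm from its origin)
- pin_end_b (a point): centre of the rolling pin's end face at its own -x (100 mm from its origin)
- pin_box: Pale wooden storage box, fixed to the worktop, outside 294 (x) x 162 (y) x 66 mm (z). Origin at the centre of its underside, x along its length (roughly away from the robot), z up. Walls, floor and roofs are 6 mm thick; inside it is 282 x 150 mm. Both ends are roofed by a hood, open only towards the middle of the box: roof underside 60 mm, roof top 66 mm above the origin.
- opening (a point): Centre of the box's open top, 66 mm above the box origin, axes as the box. The opening between the two hoods measures 150 mm along x and 150 mm (the full inner width) along y; the side walls beside it are only 46 mm high. The box floor lies 60 mm below this point.
- pastry_board: Wooden chopping board, flat and fixed on the worktop beside the box (left or right of it), 300 x 200 mm, 22 mm thick. Origin at the centre of its underside; y along its 300 mm side, which points roughly away from or towards the robot; z up.
- timer: red and white round kitchen timer, 63 mm wide, 41 mm high, at the back of the work area; origin at the centre of its underside; leave it alone
- spice_jar: spice jar with red cap, 45 mm wide, 106 mm high, at the back; origin at the centre of its underside; leave it alone
- garlic: garlic bulb, 50 mm wide and high, at the back; origin at the centre of its underside; leave it alone
- pepper_mill: turned wooden pepper mill, 58 mm wide, 146 mm high, at the back; origin at the centre of its underside; leave it alone

How it is judged:
By the outcome, as a careful person would: the job done as asked, in the order asked, and still so for the second after the job is handed in, while the arm keeps its last pose, push and grip.
It also fails if it takes over 45 s, if anything falls off the work surface, if the arm or the gripper's body presses on something with over 40 N, if the wrist force passes 120 N, or if a joint passes its speed limit or range.

## Working session

There is one attempt and no reset: what is moved stays moved. The work goes in short steps, Python scripts to look and compute and a tool call to move; the robot and the scene stay as the last step left them, time stands still between calls to the robot, and variables do not carry over. Pictures are saved under pics/ and viewed, at most 10 in all, crops included, and the job is handed in when it is done.

Besides the shell and the picture viewer there is one more tool, called after "Emit:" by a JSON object that holds its "op" and its "data". apply_moves: Moves the arm, as the interface text tells. Its arguments: {"type":"object","properties":{"increments":{"type":"array"},"squeeze":{"type":"number"}},"required":["increments"]}

```bash
mkdir -p pics; ls
python3 - <<'E'
from station import ctrl, imaging
import cv2,numpy as np
for n in("top","side"):
    c=imaging.capture(n); cv2.imwrite(f"pics/{n}0.png",c["pixels"]); print(n,c["vertical_fov"],c["cx"],c["cy"],np.round(c["world_from_camera"],4).tolist())
o=ctrl.get_obs(); print(o)
E
```

```text
pics
top 57.528312113477526 256.0045767363912 191.31851598548087 [[0.0154, -0.9867, 0.1616, 0.4697], [-0.9998, -0.0136, 0.0122, -0.0008], [-0.0098, -0.1617, -0.9868, 0.8973], [0.0, 0.0, 0.0, 1.0]]
side 55.77284449539239 255.00523955223218 193.1747381379606 [[-0.9843, -0.0818, 0.1565, 0.46], [-0.1764, 0.4934, -0.8518, 0.7719], [-0.0075, -0.866, -0.5, 0.5112], [0.0, 0.0, 0.0, 1.0]]
{'clock': 0.1, 'joint_pos': array([-1.27250751,  0.42664653,  0.0738529 ,  1.60655564, -0.03412774,
        1.11078539, -0.06705848]), 'qd': array([-0.00132934, -0.00352777, -0.0007618 , -0.00157836, -0.00145565,
       -0.00092388, -0.00038343]), 'joint_efforts': array([ 7.56110181e-03, -9.51534891e+01,  3.77140671e+00, -4.64397740e+01,
        1.97109743e-02,  6.56536577e-03,  3.91205532e-06]), 'ee_pos': array([0.29214497, 0.6081838 , 0.30329028]), 'ee_rot': array([-9.99990848e-05,  2.22029800e-01,  9.75039715e-01, -5.59103641e-04]), 'wrist_force': array([ 0.04466296, -1.58809956, -0.0331361 ]), 'wrist_torque': array([-0.05880929, -0.01115811, -0.02101996]), 'grasp_force': 0.0, 'opening': 0.08534847795355624}
```

View pics/top0.png

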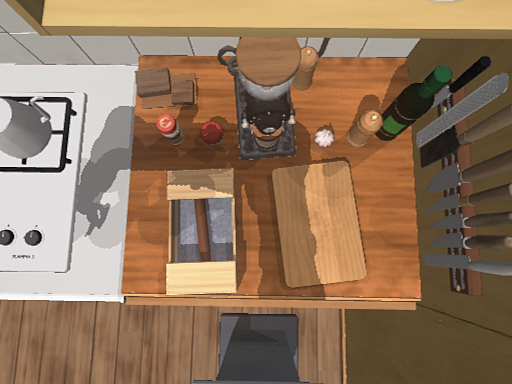

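View pics/side0.png

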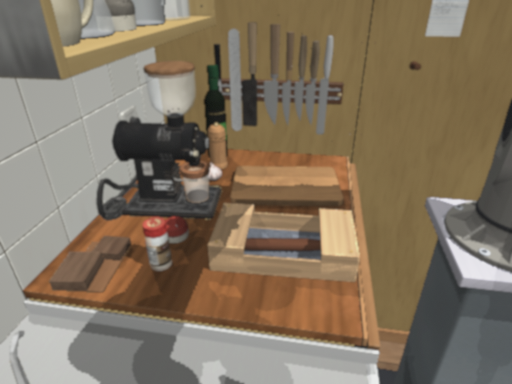

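Top view: the box spans about cols 167–236 and rows 170–293, with the pin near (203,230). The board spans about cols 273–366 and rows 158–288. Next I'll zoom in to measure.

Run:
```python
import cv2
a=cv2.imread("pics/top0.png")[155:305,155:375]
cv2.imwrite("pics/crop0.png",cv2.resize(a,None,fx=3.6,fy=3.6,interpolation=cv2.INTER_CUBIC))
```

```text
(no output)
```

View pics/crop0.png

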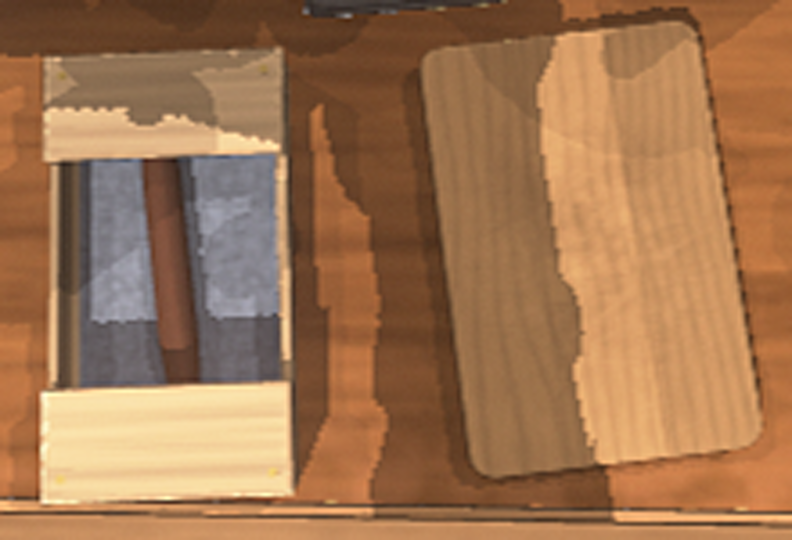

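```bash
cat > h.py <<'E'
import numpy as np,cv2
CAM={"top":(57.528312113477526,256.0045767363912,191.31851598548087,np.array([[0.0154,-0.9867,0.1616,0.4697],[-0.9998,-0.0136,0.0122,-0.0008],[-0.0098,-0.1617,-0.9868,0.8973],[0,0,0,1]])),
"side":(55.77284449539239,255.00523955223218,193.1747381379606,np.array([[-0.9843,-0.0818,0.1565,0.46],[-0.1764,0.4934,-0.8518,0.7719],[-0.0075,-0.866,-0.5,0.5112],[0,0,0,1]]))}
def ray(uv,z,cam="top"):
    fv,cx,cy,T=CAM[cam]; f=192/np.tan(np.radians(fv/2)); uv=np.atleast_2d(np.asarray(uv,float))
    d=np.c_[(uv[:,0]-cx)/f,(uv[:,1]-cy)/f,np.ones(len(uv))]@T[:3,:3].T
    return T[:3,3]+d*((z-T[2,3])/d[:,2])[:,None]
def proj(P,cam="top"):
    fv,cx,cy,T=CAM[cam]; f=192/np.tan(np.radians(fv/2)); q=(np.atleast_2d(P)-T[:3,3])@T[:3,:3]
    return np.c_[cx+f*q[:,0]/q[:,2],cy+f*q[:,1]/q[:,2]]
E
python3 - <<'E'
from h import *
np.set_printoptions(precision=4,suppress=True)
c=lambda p:np.asarray(p,float)/3.6+155-0.36
R=ray(c([(43,58),(284,48),(293,494),(40,500)]),.066); print("roof\n",R,R.mean(0))
print([np.linalg.norm(R[i]-R[(i+1)%4]) for i in range(4)])
e=ray(c([(43,162),(284,155),(290,381),(40,392)]),.066);print("inner\n",e)
# board edges: TL,TR,BR,BL as line intersections
L=[((424,75),(470,455)),((440,46),(680,20)),((700,45),(762,420)),((500,478),(735,452))]
ln=[np.cross([*a,1],[*b,1]) for a,b in L]
P=[];
for i in range(4):
    q=np.cross(ln[i],ln[(i+1)%4]);P.append(q[:2]/q[2])
B=ray(c(P),.022);print("board\n",B,B.mean(0),[np.linalg.norm(B[i]-B[(i+1)%4]) for i in range(4)])
# pin width profile
a=cv2.imread("pics/top0.png").astype(int)
for v in range(200,262,4):
    row=a[v,185:225]; sat=row[:,2]-row[:,0]; m=np.where(sat>25)[0]
    if len(m):
        p=ray([(185+m[0]-.5,v),(185+m[-1]+.5,v)],.02); print(v,185+m[0],185+m[-1],p.mean(0),abs(p[0,1]-p[1,1]), len(m))
E
```

```text
roof
 [[0.6536 0.2283 0.066 ]
 [0.6627 0.0651 0.066 ]
 [0.3708 0.0518 0.066 ]
 [0.3644 0.2137 0.066 ]] [0.5129 0.1397 0.066 ]
[np.float64(0.1633927795956038), np.float64(0.2922611283574211), np.float64(0.16203027582795893), np.float64(0.28964176954039184)]
inner
 [[0.5826 0.2242 0.066 ]
 [0.5896 0.0632 0.066 ]
 [0.4416 0.0555 0.066 ]
 [0.4321 0.2176 0.066 ]]
board
 [[ 0.6741 -0.0288  0.022 ]
 [ 0.6985 -0.2245  0.022 ]
 [ 0.4005 -0.2643  0.022 ]
 [ 0.376  -0.0665  0.022 ]] [ 0.5373 -0.146   0.022 ] [np.float64(0.19723017507738522), np.float64(0.3006047493907961), np.float64(0.1993138533029858), np.float64(0.3005074065375152)]
200 195 203 [0.5891 0.1542 0.02  ] 0.022855354877988954 9
204 195 204 [0.5789 0.1525 0.02  ] 0.02534661698280677 10
208 195 204 [0.5687 0.1521 0.02  ] 0.025299291775474186 10
212 195 205 [0.5586 0.1504 0.02  ] 0.027776575015384664 11
216 196 205 [0.5485 0.1488 0.02  ] 0.02520375239785741 10
220 196 206 [0.5385 0.1471 0.02  ] 0.027671878157515206 11
224 197 206 [0.5285 0.1454 0.02  ] 0.02510893181898033 10
228 197 207 [0.5185 0.1438 0.02  ] 0.027567967517117736 11
232 198 207 [0.5086 0.1421 0.02  ] 0.02501482195809132 10
236 198 207 [0.4987 0.1417 0.02  ] 0.024968726491388038 10
240 198 208 [0.4888 0.1401 0.02  ] 0.02741431859229118 11
244 198 209 [0.479  0.1384 0.02  ] 0.029850795457208104 12
248 199 209 [0.4692 0.1368 0.02  ] 0.027312329553049963 11
252 200 209 [0.4594 0.1352 0.02  ] 0.02478328994528084 10
256 200 209 [0.4497 0.1348 0.02  ] 0.024738043041528227 10
260 201 209 [0.44   0.1332 0.02  ] 0.022223052671309432 9
```

Measured positions, consistent with the given sizes (roof 292 × 163 mm, board 300 × 199 mm):

| Thing | Centre (x, y) in m | Yaw |
|---|---|---|
| Box | (0.513, 0.140) | 2.8° |
| Pin | about (0.515, 0.143) | 8° |
| Board | (0.537, −0.146) | 7.4° |

I'll grip the pin about 40 mm on the robot side of its centre, slide it away from the robot, then lift the near end.

```bash
cat >> h.py <<'E'
from scipy.spatial.transform import Rotation as Ro
def pose(o): return np.array(o["ee_pos"]),Ro.from_quat(np.roll(o["ee_rot"],-1))
def down(yaw):  # tool x at world angle yaw, z down
    x=np.array([np.cos(yaw),np.sin(yaw),0]); z=np.array([0,0,-1.]); return Ro.from_matrix(np.c_[x,np.cross(z,x),z])
def inc(p,R,tp,tR):
    return np.round(R.inv().apply(np.array(tp)-p)/.03,2).tolist(), np.round(np.degrees((R.inv()*tR).as_rotvec())/6,2).tolist()
E
python3 - <<'E'
from h import *; from station import ctrl
print(ctrl.tip_extent); p,R=pose(ctrl.get_obs()); print(inc(p,R,[.475,.137,.22],down(np.radians(188))))
E
```

```text
0.0726
([-12.29, -11.52, 2.79], [-0.01, -0.0, -5.61])
```

Emit:
{"op": "apply_moves", "data": {"increments": [[1,[-12.3,-11.5,2.3],[0,0,-5.6]],[1,[-12.3,-11.5,2.3],[0,0,-5.6]],[1,[-12.3,-11.5,2.3],[0,0,-5.6]],[1,[-12.3,-11.5,2.3],[0,0,-5.6]],[1,[-12.3,-11.5,2.3],[0,0,-5.6]],[1,[-12.3,-11.5,2.3],[0,0,-5.6]],[1,[-12.3,-11.5,2.3],[0,0,-5.6]],[1,[-12.3,-11.5,2.3],[0,0,-5.6]]], "squeeze": 60}}

```text
clock: 0.77
ee_pos: [0.4122, 0.2987, 0.2585]
ee_rot: [-0.0, -0.069, 0.998, 0.0]
wrist_force: [1.7, 0.3, 0.0]
opening: 0.0853
grasp_force: 0.0
```

Run:
```python
from h import *; from station import ctrl
o=ctrl.get_obs(); p,R=pose(o); print(p,o["joint_pos"]); print(inc(p,R,[.475,.137,.16],down(np.radians(188))))
```

```text
[0.41220415 0.29871657 0.25852433] [-0.8183104   0.20586065  0.07358858  2.02362124 -0.01912601  0.91286229
  0.97476451]
([-1.33, -5.63, 3.28], [0.0, -0.0, -0.01])
```

Emit:
{"op": "apply_moves", "data": {"increments": [[1,[-1.3,-5.6,3.2],[0,0,0]],[1,[-1.3,-5.6,3.2],[0,0,0]],[1,[-1.3,-5.6,3.2],[0,0,0]],[1,[-1.3,-5.6,3.2],[0,0,0]],[1,[-1.3,-5.6,3.2],[0,0,0]],[1,[-1.3,-5.6,3.2],[0,0,0]],[1,[-1.3,-5.6,3.2],[0,0,0]],[1,[-1.3,-5.6,3.2],[0,0,0]]]}}

```text
clock: 1.43
ee_pos: [0.4737, 0.1403, 0.1629]
ee_rot: [-0.0, -0.069, 0.998, 0.0]
wrist_force: [-0.5, -0.2, 0.4]
opening: 0.0857
grasp_force: 0.0
```

Run:
```python
from h import *; from station import ctrl,imaging
o=ctrl.get_obs(); p,R=pose(o); print(p,o["joint_pos"]); print(inc(p,R,[.475,.137,.079],down(np.radians(188))))
a=imaging.capture("top")["pixels"];s=imaging.capture("side")["pixels"]
a=cv2.resize(a[160:300,150:260],None,fx=3.6,fy=3.6);s=cv2.resize(s[180:290,190:370],None,fx=2.2,fy=2.2)
im=np.zeros((504,796,3),np.uint8);im[:,:396]=a[:504,:396];im[:s.shape[0],400:400+s.shape[1]]=s[:504,:396];cv2.imwrite("pics/b.png",im)
```

```text
[0.47372433 0.14026919 0.16285602] [-0.54464345  0.32340479  0.14858229  2.13600349 -0.07458726  0.68715658
  1.36339668]
([-0.03, -0.11, 2.8], [0.0, -0.0, -0.01])
```

View pics/b.png

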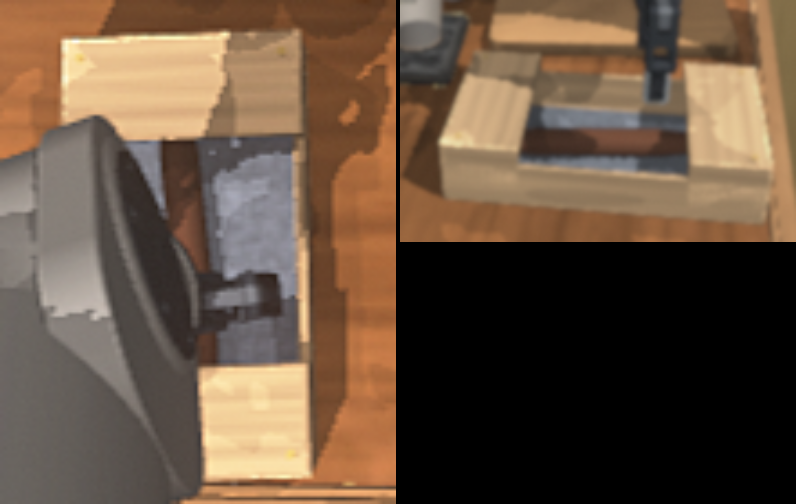

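The fingers straddle the pin: one shows beside it at crop (240,290), and in the side view they line up. Now I descend and close.

Emit:
{"op": "apply_moves", "data": {"increments": [[1,[0,0,1],[0,0,0]],[1,[0,0,1.8],[0,0,0]],[1,[0,0,2.5],[0,0,0]],[1,[0,0,2.7],[0,0,0]],[1,[0,0,2.7],[0,0,0]]]}}

```text
clock: 1.95
ee_pos: [0.473, 0.1405, 0.081]
ee_rot: [-0.001, -0.07, 0.998, -0.0]
wrist_force: [-0.8, 0.2, 0.4]
opening: 0.0853
grasp_force: 0.0
```

Emit:
{"op": "apply_moves", "data": {"increments": [[0.2,[0,0,0],[0,0,0]],[0.1,[0,0,0],[0,0,0]],[0.1,[0,0,0],[0,0,0]],[0.1,[0,0,0],[0,0,0]],[0.1,[0,0,0],[0,0,0]],[0.1,[0,0,0],[0,0,0]]]}}

```text
clock: 2.45
ee_pos: [0.4742, 0.1399, 0.0827]
ee_rot: [0.0, -0.069, 0.998, 0.0]
wrist_force: [-3.4, -1.1, 14.7]
opening: 0.0258
grasp_force: 58.0
```

Run:
```python
from h import *; from station import ctrl
o=ctrl.get_obs(); p,R=pose(o); print(o);
```

```text
{'clock': 2.45, 'joint_pos': array([-0.51630924,  0.46754255,  0.11922346,  2.17160001, -0.11087916,
        0.50685671,  1.39625259]), 'qd': array([ 0.00109631, -0.0012417 , -0.00057749,  0.00145302, -0.00029885,
        0.00111534,  0.0002976 ]), 'joint_efforts': array([-1.12829546e-01, -7.12738109e+01,  4.20907259e+00, -2.39421022e+01,
        8.83486052e-02, -1.11569859e+00,  5.69300156e-02]), 'ee_pos': array([0.47415898, 0.13991228, 0.08271629]), 'ee_rot': array([ 4.82368838e-04, -6.90747594e-02,  9.97611344e-01,  2.28341232e-04]), 'wrist_force': array([-3.43216266, -1.05853432, 14.74868072]), 'wrist_torque': array([-0.20338507,  0.59435561, -0.08926256]), 'grasp_force': 58.00557732582092, 'opening': 0.02575308901487247}
```

Closed on the pin at 25.8 mm, with the tips pressing lightly on the floor at 15 N. I'll lift slightly and check.

Emit:
{"op": "apply_moves", "data": {"increments": [[0.1,[0,0,-0.1],[0,0,0]],[0.1,[0,0,-0.17],[0,0,0]],[0.1,[0,0,-0.17],[0,0,0]]]}}

```text
clock: 2.7
ee_pos: [0.474, 0.1399, 0.0874]
ee_rot: [0.0, -0.069, 0.998, 0.0]
wrist_force: [0.3, -0.0, -1.9]
opening: 0.0262
grasp_force: 59.0
```

Run:
```python
from h import *; from station import ctrl,imaging
o=ctrl.get_obs(); print(o["wrist_torque"])
s=imaging.capture("side")["pixels"];cv2.imwrite("pics/c.png",cv2.resize(s[180:290,190:370],None,fx=4.4,fy=4.4,interpolation=cv2.INTER_CUBIC))
```

```text
[0.02986337 0.0291923  0.06162667]
```

View pics/c.png

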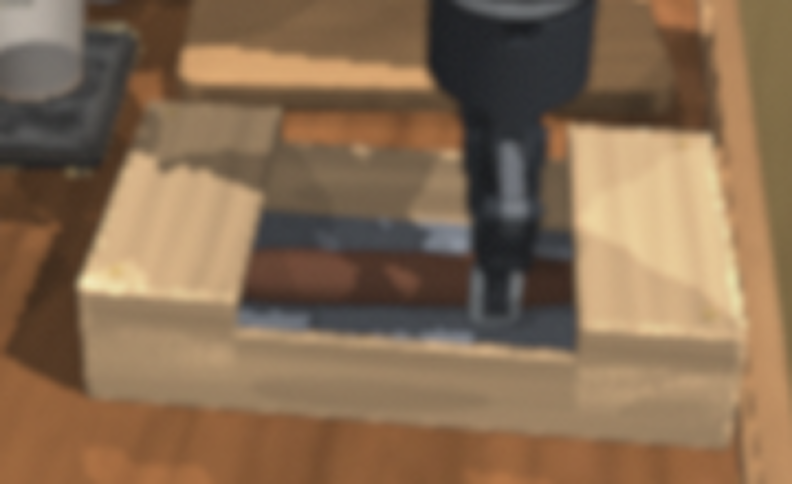

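The pin is held: the wrist carries about its weight, and the pads sit on its near half. Now I slide it toward the far hood, slowly, watching the force.

Emit:
{"op": "apply_moves", "data": {"increments": [[0.1,[-0.2,-0.02,0],[0,0,0]],[0.1,[-0.4,-0.04,0],[0,0,0]],[0.1,[-0.6,-0.05,0],[0,0,0]],[0.1,[-0.8,-0.07,0],[0,0,0]],[0.1,[-0.8,-0.07,0],[0,0,0]]]}}

```text
clock: 3.17
ee_pos: [0.4994, 0.1411, 0.0869]
ee_rot: [0.0, -0.069, 0.998, 0.0]
wrist_force: [-0.2, 0.4, -0.2]
opening: 0.0261
grasp_force: 59.0
```

Run:
```python
from h import *; from station import ctrl,imaging
o=ctrl.get_obs(); print(o["wrist_torque"])
a=imaging.capture("top")["pixels"];s=imaging.capture("side")["pixels"]
a=cv2.resize(a[200:300,160:260],None,fx=4,fy=4,interpolation=cv2.INTER_CUBIC);s=cv2.resize(s[220:270,235:335],None,fx=4,fy=4,interpolation=cv2.INTER_CUBIC)
im=np.zeros((400,800,3),np.uint8);im[:,:400]=a;im[:200,400:]=s;cv2.imwrite("pics/d.png",im)
```

```text
[-0.04999324  0.04690372  0.04556691]
```

View pics/d.png

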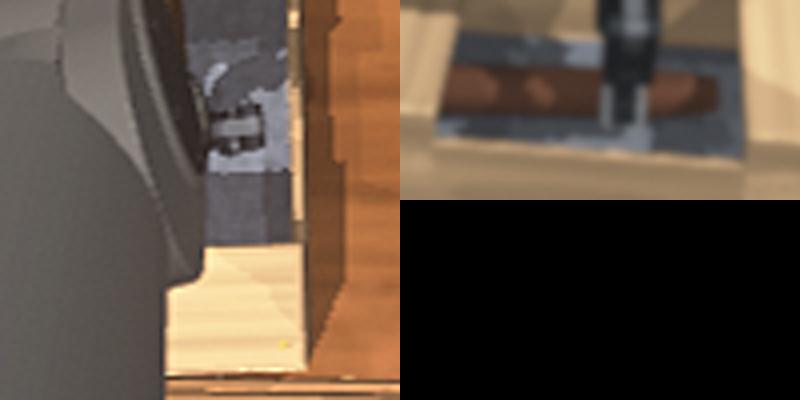

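The near end is now clear of the near hood: in the side view the end face is near crop (717,93) and the hood starts at about 745. I'll compute the end position and plan the tilt and draw path.

Run:
```python
from h import *; from station import ctrl
np.set_printoptions(precision=4,suppress=True)
px=lambda x,y:(235+(x-400)/4-.4,220+y/4-.4)
p,R=pose(ctrl.get_obs())
print("end",ray([px(717,93)],.025,"side"),"hood edge bottom/floor",ray([px(743,158)],.046,"side"))
G=p+R.apply([0,0,.054]); print("grasp",G, proj([G,[.4994,.141,.027]],"side"), px(625,95))
b=np.array([.9988,.049]);C=np.array([.513,.140])
for h in(.0,):
  e=ray([px(717,93)],.025,"side")[0]; print("box coords end",(e[:2]-C)@b,"grasp",(G[:2]-C)@b)
```

```text
end [[0.4488 0.1342 0.025 ]] hood edge bottom/floor [[0.4348 0.2112 0.046 ]]
grasp [0.498  0.141  0.0327] [[290.9319 239.5061]
 [290.1682 241.5768]] (290.85, 243.35)
box coords end -0.0644503021132159 grasp -0.014944007369003948
```

The geometry agrees: the pin's near end is at box x −64 mm and its far end at about +135 mm, against the wall at +141 mm. The grip is 50 mm from the near end. I'll tilt 20° about the far end.

Emit:
{"op": "apply_moves", "data": {"increments": [[0.1,[-0.1,0,-0.2],[0,0.42,0]],[0.1,[-0.2,0,-0.38],[0,0.83,0]],[0.1,[-0.31,0,-0.56],[0,1.25,0]],[0.1,[-0.44,0,-0.74],[0,1.67,0]],[0.1,[-0.57,0,-0.91],[0,2.08,0]],[0.1,[-0.71,0,-1.07],[0,2.5,0]],[0.1,[-0.86,0,-1.23],[0,2.92,0]],[0.1,[-1.01,0,-1.38],[0,3.33,0]]]}}

```text
clock: 3.93
ee_pos: [0.5278, 0.1452, 0.1286]
ee_rot: [-0.174, -0.068, 0.982, -0.012]
wrist_force: [0.4, -0.3, -2.2]
opening: 0.026
grasp_force: 58.9
```

Emit:
{"op": "apply_moves", "data": {"increments": [[0.1,[0,0,0],[0,0,0]],[0.1,[0,0,0],[0,0,0]]]}}

```text
clock: 4.1
ee_pos: [0.5279, 0.1452, 0.1279]
ee_rot: [-0.173, -0.068, 0.983, -0.012]
wrist_force: [0.2, -0.8, -0.9]
opening: 0.026
grasp_force: 58.9
```

Run:
```python
from h import *; from station import ctrl,imaging
np.set_printoptions(precision=4,suppress=True)
o=ctrl.get_obs(); print(o["wrist_torque"],o["joint_pos"]); p,R=pose(o); print(R.as_matrix())
print(p+R.apply([-.15,0,.0624]),p+R.apply([.05,0,.0624]))
a=imaging.capture("side")["pixels"];cv2.imwrite("pics/e.png",cv2.resize(a[170:290,190:370],None,fx=4.4,fy=4.4,interpolation=cv2.INTER_CUBIC))
```

```text
[ 0.0257 -0.3315 -0.0673] [-0.4362  0.587   0.1137  1.8339 -0.1458  1.0718  1.471 ]
[[-0.931  -0.138  -0.3378]
 [-0.1297  0.9904 -0.0472]
 [ 0.3411 -0.0002 -0.94  ]]
[0.6464 0.1617 0.018 ] [0.4602 0.1358 0.0862]
```

View pics/e.png

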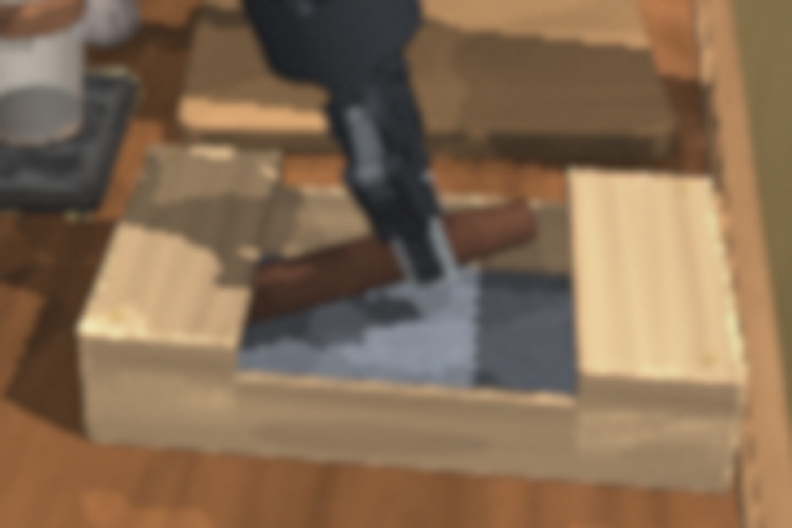

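The pin is tilted with its near end above the rim and almost no contact force. I'll draw it out along its own axis.

Emit:
{"op": "apply_moves", "data": {"increments": [[0.1,[0.4,0,0],[0,0,0]],[0.1,[0.85,0,0],[0,0,0]],[0.1,[1.3,0,0],[0,0,0]],[0.1,[1.75,0,0],[0,0,0]],[0.1,[2.2,0,0],[0,0,0]],[0.1,[2.65,0,0],[0,0,0]],[0.1,[3.1,0,0],[0,0,0]],[0.1,[3.3,0,0],[0,0,0]]]}}

```text
clock: 4.82
ee_pos: [0.4337, 0.1321, 0.1625]
ee_rot: [-0.173, -0.068, 0.982, -0.012]
wrist_force: [1.1, -0.2, -0.1]
opening: 0.0262
grasp_force: 58.9
```

Run:
```python
from h import *; from station import ctrl,imaging
np.set_printoptions(precision=4,suppress=True)
o=ctrl.get_obs(); print(o["wrist_torque"],o["joint_pos"]); p,R=pose(o)
e=[p+R.apply([-.15,0,.0624]),p+R.apply([.05,0,.0624])]; print(e, (e[0][:2]-[.513,.14])@[.9988,.049],proj(e,"side"))
up=p+[0,0,.12]; print(inc(p,R,up,R))
a=imaging.capture("side")["pixels"];cv2.imwrite("pics/f.png",cv2.resize(a[150:290,190:390],None,fx=4,fy=4,interpolation=cv2.INTER_CUBIC))
```

```text
[ 0.0545 -0.3696  0.0137] [-0.4738  0.4152  0.1051  2.0359 -0.1403  1.0377  1.432 ]
[array([0.5522, 0.1486, 0.0526]), array([0.3661, 0.1226, 0.1209])] 0.03961865910418314 [[265.5861 231.629 ]
 [358.8333 205.7027]]
([1.37, 0.0, -3.76], [0.0, 0.0, 0.0])
```

View pics/f.png

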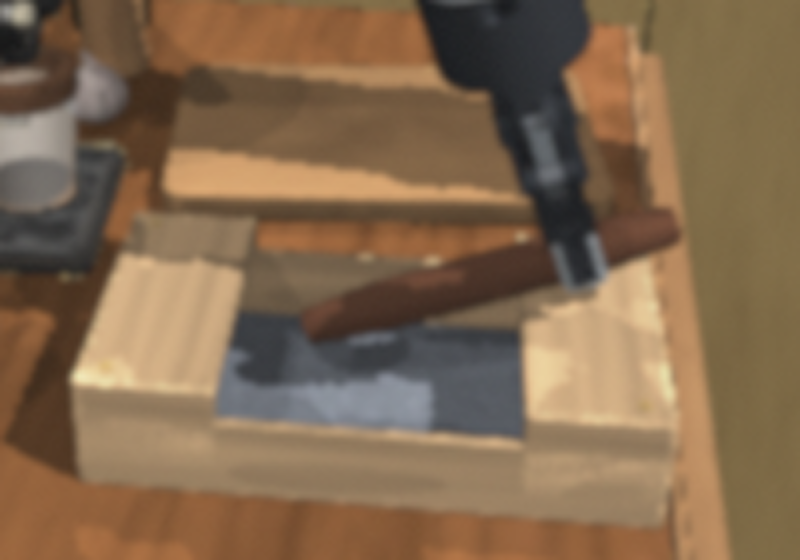

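The pin is free of the hoods: far end at crop (305,325), near end at (675,223), both matching prediction. Lifting straight up.

Emit:
{"op": "apply_moves", "data": {"increments": [[0.1,[0.17,0,-0.47],[0,0,0]],[0.1,[0.42,0,-1.17],[0,0,0]],[0.1,[0.7,0,-1.9],[0,0,0]],[0.1,[0.95,0,-2.6],[0,0,0]],[0.1,[1.2,0,-3.3],[0,0,0]],[0.1,[1.37,0,-3.75],[0,0,0]],[0.1,[1.37,0,-3.75],[0,0,0]]]}}

```text
clock: 5.45
ee_pos: [0.4367, 0.1327, 0.2843]
ee_rot: [-0.171, -0.068, 0.983, -0.011]
wrist_force: [0.6, 0.1, -0.3]
opening: 0.0261
grasp_force: 59.1
```

Run:
```python
from h import *; from station import ctrl
np.set_printoptions(precision=4,suppress=True)
o=ctrl.get_obs(); p,R=pose(o); print(p,o["joint_pos"])
tR=down(np.radians(187.4)); C=np.array([.537,-.146,.022+.19])  # pin centre target
tp=C-tR.apply([-.05,0,.0624]); print("target tcp",tp)
m=np.array([.45,.06,.28]); print(inc(p,R,tp,tR))
```

```text
[0.4367 0.1327 0.2843] [-0.4908  0.2523  0.1224  1.9398 -0.1126  1.2893  1.392 ]
target tcp [ 0.4874 -0.1524  0.2744]
([-0.45, -9.65, 0.18], [-0.0, -3.29, 0.09])
```

Emit:
{"op": "apply_moves", "data": {"increments": [[0.1,[-0.03,-0.6,0],[0,-0.2,0]],[0.1,[-0.07,-1.6,0.02],[0,-0.6,0]],[0.1,[-0.12,-2.7,0.05],[0,-1.0,0.02]],[0.1,[-0.18,-3.8,0.07],[0,-1.4,0.03]],[0.1,[-0.23,-4.9,0.09],[0,-1.8,0.05]],[0.1,[-0.28,-6.0,0.11],[0,-2.2,0.06]],[0.1,[-0.33,-7.1,0.13],[0,-2.6,0.07]],[0.1,[-0.38,-8.2,0.15],[0,-2.9,0.08]]]}}

```text
clock: 6.12
ee_pos: [0.4784, -0.1117, 0.2731]
ee_rot: [-0.021, -0.065, 0.998, -0.003]
wrist_force: [1.8, 0.0, -1.6]
opening: 0.0257
grasp_force: 59.0
```

Run:
```python
from h import *; from station import ctrl
o=ctrl.get_obs(); p,R=pose(o); print(p,o["joint_pos"],inc(p,R,[.4874,-.1524,.2744],down(np.radians(187.4))))
```

```text
[ 0.47838452 -0.11168263  0.27314253] [-0.1757454   0.1770733   0.30117615  2.0352395  -0.04738007  0.97857784
  1.85057077] ([-0.12, -1.38, -0.04], [-0.02, -0.41, 0.01])
```

Emit:
{"op": "apply_moves", "data": {"increments": [[0.1,[-0.05,-0.5,0],[0,-0.2,0]],[0.1,[-0.1,-1.0,0],[0,-0.35,0]],[0.1,[-0.1,-1.2,0],[0,-0.4,0]],[0.1,[-0.1,-1.2,0],[0,-0.4,0]],[0.1,[-0.1,-1.2,0],[0,-0.4,0]]]}}

```text
clock: 6.53
ee_pos: [0.4861, -0.1447, 0.2732]
ee_rot: [-0.002, -0.065, 0.998, -0.001]
wrist_force: [-0.3, 0.9, -1.5]
opening: 0.0261
grasp_force: 59.1
```

Run:
```python
from h import *; from station import ctrl,imaging
o=ctrl.get_obs(); p,R=pose(o); print(p,inc(p,R,[.4874,-.1524,.2744],down(np.radians(187.4))))
e=[p+R.apply([-.15,0,.0624]),p+R.apply([.05,0,.0624])];print(e,proj(e,"side"),proj(e,"top"))
a=imaging.capture("top")["pixels"];s=imaging.capture("side")["pixels"]
cv2.imwrite("pics/g.png",np.hstack([cv2.resize(a[120:320,190:390],(400,400)),cv2.resize(s[100:300,180:380],(400,400))]))
```

```text
[ 0.48610235 -0.1447307   0.2731953 ] ([-0.01, -0.26, -0.04], [-0.01, -0.04, 0.01])
[array([ 0.63457142, -0.12533581,  0.2101514 ]), array([ 0.43627368, -0.15136018,  0.21101079])] [[250.65314691 117.58647953]
 [328.31294832 117.85857845]] [[322.54722531 166.51223887]
 [337.83017404 267.53809393]]
```

View pics/g.png

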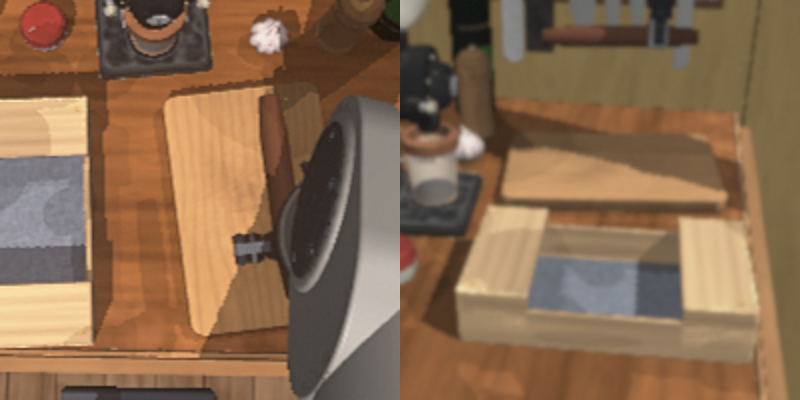

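The pin hangs level above the board. Its side-view ends, at crop (541,35) and (697,37), match prediction to about 1 px. One last 8 mm centring nudge, then settle.

Emit:
{"op": "apply_moves", "data": {"increments": [[0.1,[0,-0.13,0],[0,0,0]],[0.1,[0,-0.25,0],[0,0,0]],[0.1,[0,-0.25,0],[0,0,0]],[0.1,[0,-0.25,0],[0,0,0]],[0.1,[0,-0.25,0],[0,0,0]],[0.1,[0,-0.25,0],[0,0,0]],[0.1,[0,-0.25,0],[0,0,0]],[0.1,[0,-0.25,0],[0,0,0]]]}}

```text
clock: 7.3
ee_pos: [0.4872, -0.1527, 0.2738]
ee_rot: [-0.002, -0.065, 0.998, -0.001]
wrist_force: [0.1, -0.2, -0.6]
opening: 0.0257
grasp_force: 59.1
```

Run:
```python
from h import *; from station import ctrl
o=ctrl.get_obs(); p,R=pose(o); print(p+R.apply([-.05,0,.0624]),abs(o["qd"]).max(),o["grasp_force"])
print(ctrl.hand_in())
```

```text
[ 0.53663918 -0.14628124  0.21121747] 0.001247262499880264 59.11874055862427
the job is handed in; nothing more can be done
None
```

The rolling pin is out of its box and held still and level about 19 cm above the middle of the chopping board, along its long side; I handed the job in at about 7.3 s, and no verdict was returned.

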